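# Unpack bone casts from a carton into the specimen drawer

## Task

Swing all four flaps of the cardboard shipping carton (the two broad ones and the two narrow ones beneath) right back, well past upright, then move every bone cast from the carton into the shallow drawer of the low wooden cabinet, laid flat side by side with their length running front to back. Finish by pushing the drawer fully shut; leave the empty carton's flaps folded back and do not disturb the jar, tape roll, spatula and mallet on the bench.

Things in the scene. Friction and masses are not known exactly. Their poses are not given: they have to be found in the camera images.
- carton: low open cardboard shipping carton, 160 (x) x 232 (y) x 64 mm high, walls and floor 4 mm, fixed to the bench; origin at the centre of its underside. Four hinged flaps: two broad ones on its +y and -y rims nearly cover it, two narrow ones on its -x and +x rims lie just below those. It stands to the left or right of the robot's midline, the cabinet on the other side.
- flap_l (a joint): hinge angle of the broad flap on the carton's +y side, rad: 0 = lying flat over the opening, 1.57 = standing upright, grows as it swings up and outward, stops at 3.0. It starts ajar (0.45 to 0.75) and stays where it is left (stiff crease, about 0.05 N m).
- flap_l_edge (a point): middle of the free edge of the broad +y flap: a stiff cardboard sheet 4 mm thick, 176 mm long along the carton's x, 90 mm from hinge to free edge. It can be pushed up and over from inside its free edge: between the edges of the two broad flaps there is a gap of at least 65 mm when ajar.
- flap_l_hinge (a point): middle of the hinge line of the broad +y flap, 66 mm above the bench, 114 mm from the carton's middle; the hinge runs along the carton's x.
- flap_r (a joint): hinge angle of the broad flap on the carton's -y side, rad: 0 = lying flat over the opening, 1.57 = standing upright, grows as it swings up and outward, stops at 3.0. It starts ajar (0.45 to 0.75) and stays where it is left (stiff crease, about 0.05 N m).
- flap_r_edge (a point): middle of the free edge of the broad -y flap: a stiff cardboard sheet 4 mm thick, 176 mm long along the carton's x, 90 mm from hinge to free edge. It can be pushed up and over from inside its free edge: between the edges of the two broad flaps there is a gap of at least 65 mm when ajar.
- flap_r_hinge (a point): middle of the hinge line of the broad -y flap, 66 mm above the bench, 114 mm from the carton's middle; the hinge runs along the carton's x.
- flap_far (a joint): hinge angle of the narrow flap on the carton's +x (far) side, rad: 0 = lying flat over the opening, 1.57 = standing upright, grows as it swings up and outward, stops at 3.0. It starts ajar (0.3 to 0.42) and stays where it is left (stiff crease, about 0.05 N m).
- flap_far_edge (a point): middle of the free edge of the narrow +x (far) flap: a stiff cardboard sheet 4 mm thick, 100 mm long along the carton's y, 55 mm from hinge to free edge. It can be pushed up and over from inside its free edge: between the edges of the two narrow flaps there is a gap of at least 50 mm when ajar.
- flap_far_hinge (a point): middle of the hinge line of the narrow +x (far) flap, 66 mm above the bench, 78 mm from the carton's middle; the hinge runs along the carton's y.
- flap_near (a joint): hinge angle of the narrow flap on the carton's -x (near) side, rad: 0 = lying flat over the opening, 1.57 = standing upright, grows as it swings up and outward, stops at 3.0. It starts ajar (0.3 to 0.42) and stays where it is left (stiff crease, about 0.05 N m).
- flap_near_edge (a point): middle of the free edge of the narrow -x (near) flap: a stiff cardboard sheet 4 mm thick, 100 mm long along the carton's y, 55 mm from hinge to free edge. It can be pushed up and over from inside its free edge: between the edges of the two narrow flaps there is a gap of at least 50 mm when ajar.
- flap_near_hinge (a point): middle of the hinge line of the narrow -x (near) flap, 66 mm above the bench, 78 mm from the carton's middle; the hinge runs along the carton's y.
- cabinet: low wooden cabinet with one drawer, fixed: 280 mm wide, 200 mm deep, 85 mm high. Origin on the bench 52 mm in front of the cabinet's front plane, on its midline; x points into the cabinet, the drawer slides out along its -x.
- drawer (a joint): how far the drawer is out, m: 0 = fully shut, 0.175 = end stop. Starts 0.055 to 0.09 (ajar), slides with about 1.5 N friction and stays where left.
- drawer_in (a point): centre of the drawer's inner floor (17 mm above the bench), moves with the drawer, axes as the cabinet's. The inner space is 165 mm (x, front to back) x 236 mm (y); side and back walls reach 43 mm above the floor. With the drawer out about 0.165 the whole inside is clear of the cabinet.
- drawer_edge (a point): middle of the top edge of the drawer's front board, 72 mm above the bench. The board is 12 mm thick, 276 mm wide, its underside 10 mm above the bench; it has no handle (thin brass label plate only): while ajar it can be hooked or pinched over its top edge, and pushed on its outer face (6 mm in front of this point, towards the cabinet's -x).
- bone1: cast of a small leg bone, plain off-white, rigid: a straight round shaft 20 mm thick with a pair of rounded knuckles (32 mm balls, side by side) at each end; 132 mm long, 60 mm wide and 32 mm high over the knuckles, about 0.14 kg. Origin at the middle of the shaft (16 mm above whatever it lies flat on); x runs along the shaft, y across the knuckle pairs. Same either way up or round. Absent in some starts.
- bone2: cast of a small leg bone, plain off-white, rigid: a straight round shaft 20 mm thick with a pair of rounded knuckles (32 mm balls, side by side) at each end; 132 mm long, 60 mm wide and 32 mm high over the knuckles, about 0.14 kg. Origin at the middle of the shaft (16 mm above whatever it lies flat on); x runs along the shaft, y across the knuckle pairs. Same either way up or round. Absent in some starts.
- bone3: cast of a small leg bone, plain off-white, rigid: a straight round shaft 20 mm thick with a pair of rounded knuckles (32 mm balls, side by side) at each end; 132 mm long, 60 mm wide and 32 mm high over the knuckles, about 0.14 kg. Origin at the middle of the shaft (16 mm above whatever it lies flat on); x runs along the shaft, y across the knuckle pairs. Same either way up or round. Absent in some starts.
- filler_jar: closed jar 64 mm across, 90 mm high, standing at the robot's left; leave alone
- tape_roll: roll of tape, ring 100 mm across, 24 mm high, lying at the robot's left; leave alone
- spatula: spatula lying in front of the robot; leave alone
- mallet: hammer with a wooden handle lying at the robot's right; leave alone
There are look-alikes about, which are no part of the job. What is shaped like the bone2 but orange or red is not meant.

How it is judged:
By the outcome, as a careful person would: the job done as asked, in the order asked, and still so for the second after the job is handed in, with the robot touching nothing.
Of bone1, bone2, bone3 only 2 to 3 are there at a start; the rules pass over those that are not, and their reading is None.
At some moment in a run one of bone1, bone2, bone3 may be knocked a few centimetres aside while the robot is not near it.
Once in a run the grip may slacken for a moment while it holds something.
It also fails if it takes over 200 s, if anything falls off the work surface, if the arm or the gripper's body presses on something with over 40 N, if the wrist force passes 120 N, or if a joint passes its speed limit or range.

## Robot

A 7-joint arm with a two-finger parallel gripper is mounted at the origin on the work surface. World frame = base frame: x ahead of the robot, y to its left, z up, the work surface at z = 0. Lengths are in m, angles in rad, forces in N, time in s.
With the tool pointing down it reaches from about 0.4 to 0.85 m from the base axis. Payload 10.4 kg.
Tool frame: the origin (TCP) lies midway between the tips of the shut fingers; the grasp point (between the pads) lies arm.grip_depth behind it (arm.grip_depth is the distance from the TCP to the grasp point, in m); z points along the fingers, y is the line along which they close (so a half turn about z gives the same grasp; the last joint's range is limited). The gripper opens to 87 mm and grips with 3 to 60 N. Pads are 19 mm wide; open, the fingers measure 117 mm over their backs; the gripper's body (75 mm by 190 mm) begins 51 mm behind the grasp point.
Start: joints at [-1.184, 0.332, -0.065, 1.46, 0.022, 1.35, -0.088], TCP at [0.249, 0.573, 0.223] pointing down, gripper open.
Joint ranges: [-2.6, 2.6], [-0.5, 2.12], [-1.47, 1.34], [0.16, 2.42], [-1.27, 4.41], [0.06, 2.06], [-2.6, 2.6]. Speed limits (rad/s): [2.22, 2.22, 2.79, 2.79, 3.14, 3.14, 3.14].

## Interface

Orientations are given as a unit quaternion [x, y, z, w].
In Python, from plant import readout, vision, arm gives the robot as it stands.
- The arm moves only by the tool step_arm, never from a script. Its argument "targets" is a list of rows, each a list of 7 numbers: the shift along the tool's x, y, z in m, then the turn, a rotation vector about the tool's x, y, z in degrees, then the opening, from -1 (shut) to 1 (fully open). In form: [[dx, dy, dz, wx, wy, wz, fingers], ...]. A call has 1 to 5 rows; each row is the pose to reach, as a shift and turn from the pose commanded when the call began, along the tool's axes at that moment; what a row does not reach only later rows make up. A row lasts 1/12 s, in which the tool goes at most 41.7 mm and 7.16 degrees, less where a joint would pass 70% of its speed; a pose out of reach is approached as far as the arm can. A call with a gripper value outside its range is refused whole. The fingers move at their own pace and stop on an object; "force" is the grip in N (left out, the last holds). Time passes only in rows, so rows that repeat a pose let the fingers close. It gives the time, the measured TCP pose, the force, the opening and the grip force at its end, in the units of the state.
- readout.get_obs(): the state, without advancing time (a new reading comes with each control period).
- vision.snapshot(name): name is "side" or "top"; returns (picture, depth): 480x640x3 uint8, blue, green, red; 480x640 float32, m along the optical axis (not along the pixel's ray), 0 where there is no reading.
- vision.calibration(name): a dict with "fx", "fy", "cx", "cy" (pixels), "camera_from_world" (4x4, takes a point from world to camera coordinates). Camera axes: x right, y up, looking along -z (the intrinsics and any distortion apply to the point x, -y, -z); pixel columns grow to the right and rows downward; lengths in m; the calibration is good to about 2 mm. A picture is of the moment at which its call begins. calibration takes no time and is no camera call.
- arm.finish_job(): hands the job in; it is judged then, once.
The state is a dict: "t": time; "q": joint angles; "dq": joint speeds; "joint_efforts": joint torques, N m; "tool_pos": TCP position; "ee_rot": TCP orientation; "ft_force": force on the tool from outside, world axes, zero at the start; "torque": the same for the moment, N m; "finger_gap": finger opening in m; "grip_force": force on a finger pad.
Only numpy, scipy, OpenCV 4.12 (cv2) and the standard library are available. Lean on these libraries where they do the work, as an engineer would, in place of code of your own. Each camera call takes 0.05 s, during which the arm holds its last target. There are 200 camera calls.

## Working session

There is one attempt and no reset: what is moved stays moved. The work goes in short steps, Python scripts to look and compute and a tool call to move; the robot and the scene stay as the last step left them, time stands still between calls to the robot, and variables do not carry over. Pictures are saved under pics/ and viewed, at most 14 in all, crops included, and the job is handed in when it is done.

Besides the shell and the picture viewer there is one more tool, called after "Request:" by a JSON object that holds its "name" and its "arguments". step_arm: Moves the arm, as the interface text tells. Its arguments: {"type":"object","properties":{"targets":{"type":"array"},"force":{"type":"number"}},"required":["targets"]}

```bash
mkdir -p pics; ls; cat > h.py <<'E'
import numpy as np, cv2
from plant import readout, vision, arm
from scipy.spatial.transform import Rotation as R
def snap(name, f=None):
    p,d=vision.snapshot(name)
    if f: cv2.imwrite('pics/'+f,p)
    return p,d
def cloud(name,d):
    c=vision.calibration(name); T=np.linalg.inv(np.array(c['camera_from_world']))
    v,u=np.mgrid[0:480,0:640]
    X=np.stack([(u-c['cx'])/c['fx']*d, -(v-c['cy'])/c['fy']*d, -d, np.ones_like(d)],-1)
    P=(X@T.T)[...,:3]; P[d==0]=np.nan
    return P
def pose():
    o=readout.get_obs(); return np.array(o['tool_pos']),R.from_quat(o['ee_rot']),o
E
python3 - <<'E'
from h import *
for n in ('top','side'):
    p,d=snap(n,n+'0.png'); P=cloud(n,d); np.save(n+'0.npy',P); c=vision.calibration(n); print({k:np.round(v,3).tolist() for k,v in c.items()})
p,r,o=pose(); print(p,r.as_matrix().round(3),o, arm.grip_depth)
E
```

```text
pics
{'fx': 510.949, 'fy': 510.949, 'cx': 321.988, 'cy': 238.45, 'camera_from_world': [[0.01, -1.0, -0.024, 0.004], [0.992, 0.007, 0.124, -0.542], [-0.124, -0.025, 0.992, -1.202], [0.0, 0.0, 0.0, 1.0]]}
{'fx': 597.151, 'fy': 597.151, 'cx': 320.005, 'cy': 232.481, 'camera_from_world': [[0.862, -0.506, 0.008, -0.466], [0.338, 0.586, 0.736, -0.228], [-0.378, -0.632, 0.676, -1.321], [0.0, 0.0, 0.0, 1.0]]}
[0.24891064 0.57292275 0.22185394] [[-0.917  0.398 -0.   ]
 [ 0.398  0.917 -0.001]
 [-0.    -0.001 -1.   ]] {'t': 0.1, 'q': array([-1.18357794,  0.33279069, -0.06467523,  1.46083794,  0.02161103,
        1.34991515, -0.08853386]), 'dq': array([-0.00071953,  0.00030817, -0.00100217, -0.00286443,  0.00071731,
        0.00068728, -0.00078898]), 'joint_efforts': array([ 1.14495553e-03, -6.24541783e+01,  2.42758723e-02, -3.90716636e+01,
       -6.14531944e-02,  3.65889492e-02,  6.80961216e-05]), 'tool_pos': array([0.24891064, 0.57292275, 0.22185394]), 'ee_rot': array([ 2.03495864e-01,  9.79075605e-01, -6.21264825e-04, -9.03189820e-05]), 'ft_force': array([ 0.05020738, -0.48655803, -0.31834742]), 'torque': array([-0.00524602,  0.01809618,  0.03456254]), 'grip_force': 0.0, 'finger_gap': 0.08718152357478863} 0.0187
```

View pics/top0.png

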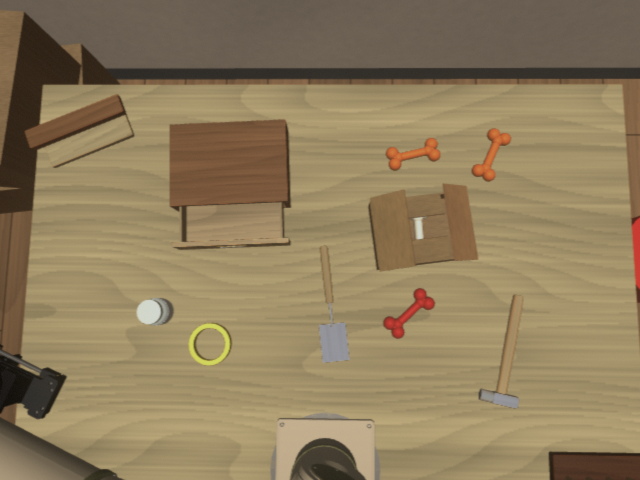

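View pics/side0.png

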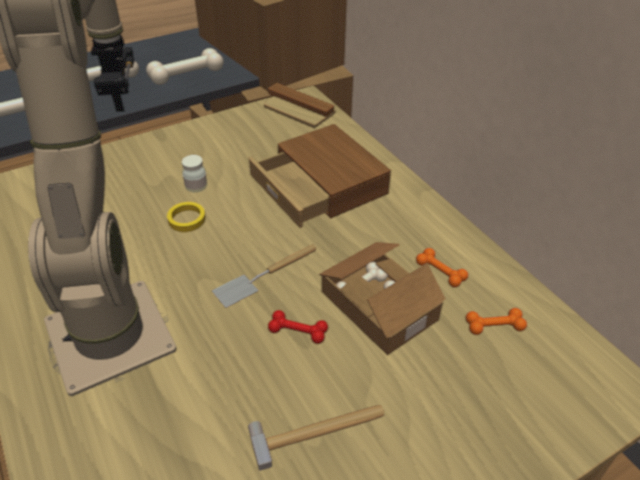

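The top view shows the carton around (423,228), slightly turned, with its broad flaps at (393,230) and (458,222). The cabinet is at (230,165) with the drawer front at (232,242). The red and orange bones are outside and are decoys. I'll measure the poses next.

```bash
python3 - <<'E'
from h import *
P=np.load('top0.npy')
for nm,(u,v) in dict(cabFL=(172,204),cabFR=(287,199),cabBL=(172,127),cabBR=(283,123),drL=(178,244),drR=(286,241),drM=(232,242),flL_a=(373,200),flL_b=(379,266),flL_c=(404,195),flL_d=(414,262),flR_a=(446,187),flR_b=(456,258),flR_c=(464,188),flR_d=(474,256),bone=(418,230)).items():
    print(nm,np.round(P[v,u],3))
def plane(u0,u1,v0,v1):
    Q=P[v0:v1,u0:u1].reshape(-1,3);Q=Q[~np.isnan(Q[:,0])];c=Q.mean(0);n=np.linalg.svd(Q-c)[2][2];n*=np.sign(n[2]);return c.round(3),n.round(3),np.std((Q-c)@n).round(4),np.degrees(np.arccos(n[2])).round(1),np.degrees(np.arctan2(n[1],n[0])).round(1)
print('L',plane(382,405,205,255));print('R',plane(452,466,195,250))
print('far',plane(420,440,200,210));print('near',plane(420,450,246,260))
# segments
p=cv2.imread('pics/top0.png')
X=P[...,0];Y=P[...,1];Z=P[...,2]
m=(Z>.08)&(Z<.092)&(Y>.02)&(X>.5)&(X<.95);
v,u=np.where(m)
import cv2
pts=np.c_[X[m],Y[m]].astype(np.float32)
n,l=cv2.connectedComponents(m.astype(np.uint8))
for i in range(1,n):
    k=l==i
    if k.sum()>2000: print(k.sum(),cv2.minAreaRect(np.c_[X[k],Y[k]].astype(np.float32)),Z[k].mean())
m=(Z>.055)&(Z<.08)&(Y>.02)&(X>.45)&(X<.75)&(Y<.35);n,l=cv2.connectedComponents(m.astype(np.uint8))
for i in range(1,n):
    k=l==i
    if k.sum()>100: print('drawer',k.sum(),cv2.minAreaRect(np.c_[X[k],Y[k]].astype(np.float32)),Z[k].mean())
S=np.load('side0.npy')
cv2.imwrite('pics/c0.png',np.hstack([cv2.resize(p[170:290,350:490],None,fx=3,fy=3),cv2.resize(cv2.imread('pics/side0.png')[225:355,310:450],(388,360))]))
E
```

```text
cabFL [0.614 0.362 0.085]
cabFR [0.629 0.091 0.079]
cabBL [0.802 0.37  0.087]
cabBR [0.812 0.104 0.087]
drL [0.521 0.347 0.073]
drR [0.53  0.092 0.075]
drM [0.527 0.22  0.069]
flL_a [ 0.629 -0.111  0.074]
flL_b [ 0.473 -0.125  0.072]
flL_c [ 0.632 -0.178  0.117]
flL_d [ 0.48  -0.2    0.113]
flR_a [ 0.65  -0.272  0.121]
flR_b [ 0.489 -0.291  0.122]
flR_c [ 0.658 -0.325  0.075]
flR_d [ 0.498 -0.343  0.078]
bone [ 0.564 -0.223  0.032]
L (array([ 0.556, -0.155,  0.097]), array([-0.074,  0.561,  0.825]), np.float64(0.0021), np.float64(34.5), np.float64(97.5))
R (array([ 0.573, -0.303,  0.103]), array([ 0.088, -0.668,  0.739]), np.float64(0.0012), np.float64(42.3), np.float64(-82.5))
far (array([ 0.618, -0.243,  0.077]), array([0.333, 0.047, 0.942]), np.float64(0.0021), np.float64(19.7), np.float64(8.0))
near (array([ 0.506, -0.254,  0.072]), array([-0.939, -0.132,  0.318]), np.float64(0.009), np.float64(71.4), np.float64(-172.0))
9493 ((0.7166462540626526, 0.2351890355348587), (0.20197728276252747, 0.27983182668685913), 2.7211227416992188) 0.08540632950742781
drawer 808 ((0.56871497631073, 0.22160649299621582), (0.10053252428770065, 0.26194027066230774), 3.2753498554229736) 0.06869625754366926
```

View pics/c0.png

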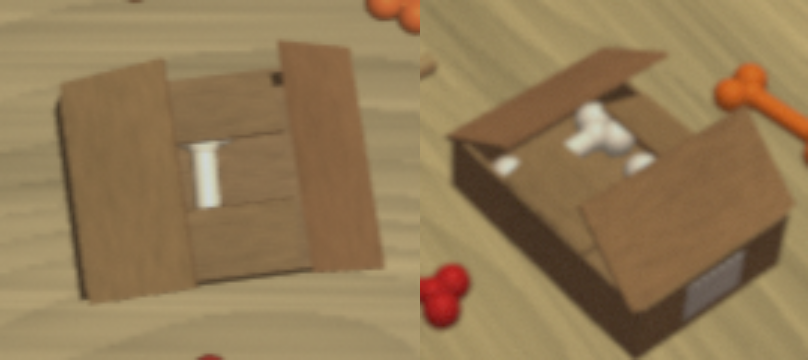

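The left view shows the gap between the broad flaps, with the narrow flaps below and a white shaft at crop (205,175). Carton centre is about (0.562,-0.227) with yaw 7.6°; the left flap is at 0.60 rad and the right at 0.74. The hinge spacing comes out at 0.230, which matches the 228 mm given. The cabinet's yaw is about 2.9°.

```bash
cat >> h.py <<'E'
def fr(c,yaw):
    a=np.radians(yaw); return np.array([[np.cos(a),-np.sin(a),c[0]],[np.sin(a),np.cos(a),c[1]],[0,0,1]])
CAR=fr((.562,-.227),7.6)
def go(x,y,z,yaw):
    """rel move to world TCP xyz with tool y axis at heading yaw (deg), tool down"""
    p,r,o=pose(); a=np.radians(yaw)
    T=np.array([[-np.sin(a),np.cos(a),0],[np.cos(a),np.sin(a),0],[0,0,-1]]).T
    d=r.inv().apply(np.array([x,y,z])-p); w=(r.inv()*R.from_matrix(T)).as_rotvec(degrees=True)
    print('t',round(o['t'],1),'pos',p.round(4),'shift',d.round(4),'turn',w.round(2),'F',o['ft_force'].round(1),'gap',round(o['finger_gap'],3))
def car(x,y,z,yaw=7.6): q=CAR@[x,y,1]; go(q[0],q[1],z,yaw)
E
python3 -c "
from h import *
go(.52,.2,.26,35);car(0,0,.2)"
```

```text
t 0.1 pos [0.2489 0.5729 0.2219] shift [-0.3972 -0.2341 -0.0378] turn [-7.000e-02  2.000e-02  3.152e+01] F [ 0.1 -0.5 -0.3] gap 0.087
t 0.1 pos [0.2489 0.5729 0.2219] shift [-0.6059 -0.6089  0.0227] turn [-6.000e-02  4.000e-02  5.892e+01] F [ 0.1 -0.5 -0.3] gap 0.087
```

Request:
{"name": "step_arm", "arguments": {"targets": [[-0.035,-0.02,-0.01,0,0,6,-1],[-0.07,-0.04,-0.02,0,0,12,-1],[-0.105,-0.06,-0.03,0,0,18,-1],[-0.14,-0.08,-0.035,0,0,24,-1],[-0.175,-0.1,-0.035,0,0,30,-1]]}}

```text
t: 0.52
tool_pos: [0.3708, 0.4104, 0.2587]
ee_rot: [0.452, 0.892, 0.001, 0.0]
ft_force: [0.9, -0.1, 0.2]
finger_gap: 0.0616
grip_force: 0.0
```

```bash
python3 -c "
from h import *
go(.52,.2,.26,35);car(0,0,.2)"
```

```text
t 0.5 pos [0.3708 0.4104 0.2587] shift [-0.2579 -0.004  -0.0015] turn [ 0.09 -0.04  1.22] F [ 0.9 -0.1  0.2] gap 0.062
t 0.5 pos [0.3708 0.4104 0.2587] shift [-0.6272 -0.2225  0.0579] turn [ 0.08 -0.06 28.62] F [ 0.9 -0.1  0.2] gap 0.062
```

Request:
{"name": "step_arm", "arguments": {"targets": [[-0.035,0,0,0,0,4,-1],[-0.075,0,0,0,0,10,-1],[-0.115,0,0,0,0,16,-1],[-0.155,0,0,0,0,22,-1],[-0.19,0,0,0,0,28.5,-1]]}}

```text
t: 0.93
tool_pos: [0.4839, 0.2564, 0.2575]
ee_rot: [0.658, 0.753, -0.0, 0.0]
ft_force: [0.7, 0.0, 0.1]
finger_gap: 0.0282
grip_force: 0.0
```

```bash
python3 -c "
from h import *
car(0,0,.2)"
```

```text
t 0.9 pos [0.4839 0.2564 0.2575] shift [-0.4895  0.013   0.0576] turn [-0.    0.02  0.06] F [0.7 0.  0.1] gap 0.028
```

Request:
{"name": "step_arm", "arguments": {"targets": [[-0.04,0.003,0,0,0,0,-1],[-0.08,0.006,0,0,0,0,-1],[-0.12,0.008,0,0,0,0,-1],[-0.16,0.01,0,0,0,0,-1],[-0.2,0.012,0,0,0,0,-1]]}}

```text
t: 1.35
tool_pos: [0.5223, 0.0607, 0.2574]
ee_rot: [0.656, 0.755, -0.0, -0.0]
ft_force: [0.9, 0.1, -0.1]
finger_gap: 0.0014
grip_force: 0.0
```

Request:
{"name": "step_arm", "arguments": {"targets": [[-0.04,0,0.01,0,0,0,-1],[-0.08,0,0.02,0,0,0,-1],[-0.12,0,0.03,0,0,0,-1],[-0.16,0,0.04,0,0,0,-1],[-0.2,0,0.05,0,0,0,-1]]}}

```text
t: 1.77
tool_pos: [0.5502, -0.1371, 0.207]
ee_rot: [0.656, 0.755, 0.0, -0.0]
ft_force: [1.1, 0.6, 0.7]
finger_gap: 0.0007
grip_force: 0.0
```

Request:
{"name": "step_arm", "arguments": {"targets": [[-0.03,0,0,0,0,0,-1],[-0.06,0,0,0,0,0,-1],[-0.08,0,0,0,0,0,-1],[-0.08,0,0,0,0,0,-1],[-0.08,0,0,0,0,0,-1]]}}

```text
t: 2.18
tool_pos: [0.5611, -0.2155, 0.207]
ee_rot: [0.657, 0.754, -0.0, -0.0]
ft_force: [0.1, 0.7, -0.2]
finger_gap: 0.0006
grip_force: 0.0
```

```bash
python3 -c "
from h import *
car(0,0,.2)"
```

```text
t 2.2 pos [ 0.5611 -0.2155  0.207 ] shift [-0.0115 -0.0007  0.007 ] turn [-0.06  0.01  0.28] F [ 0.1  0.7 -0.2] gap 0.001
```

Request:
{"name": "step_arm", "arguments": {"targets": [[-0.006,0,0.03,0,0,0,-1],[-0.012,0,0.06,0,0,0,-1],[-0.012,0,0.09,0,0,0,-1],[-0.012,0,0.11,0,0,0,-1],[-0.012,0,0.11,0,0,0,-1]]}}

```text
t: 2.6
tool_pos: [0.561, -0.2233, 0.093]
ee_rot: [0.655, 0.756, -0.001, -0.003]
ft_force: [-1.5, 0.4, 0.0]
finger_gap: 0.0003
grip_force: 0.0
```

Request:
{"name": "step_arm", "arguments": {"targets": [[0.031,0,0,0,0,0,-1],[0.049,0,-0.02,0,0,0,-1],[0.072,0,-0.033,0,0,0,-1],[0.09,0,-0.035,0,0,0,-1],[0.105,0,-0.035,0,0,0,-1]]}}

```text
t: 3.02
tool_pos: [0.5499, -0.12, 0.1354]
ee_rot: [0.655, 0.756, 0.002, 0.001]
ft_force: [0.7, -0.4, 0.0]
finger_gap: 0.0005
grip_force: 0.5
```

```bash
python3 -c "
from h import *
car(0,.132,.125); P=cloud('side',snap('side','s1.png')[1])"
```

```text
t 3.0 pos [ 0.5499 -0.12    0.1354] shift [ 0.0244 -0.0019  0.0104] turn [ 0.23 -0.02  0.54] F [ 0.7 -0.4  0. ] gap 0.001
```

View pics/s1.png

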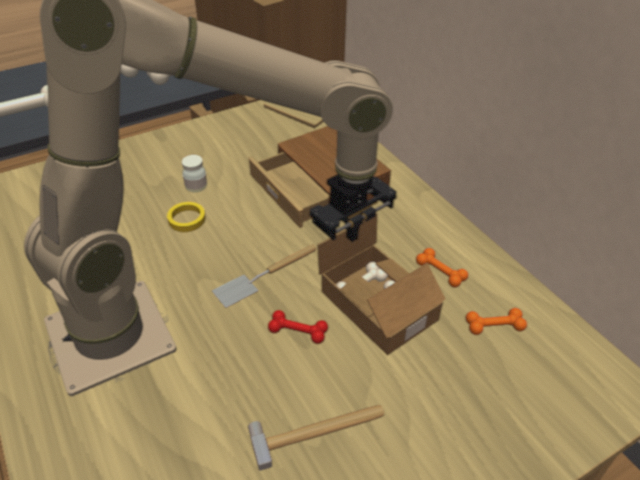

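The left flap is now upright at (350,245), with the fingers behind its inner face. I'll push it on over.

Request:
{"name": "step_arm", "arguments": {"targets": [[0.025,0,0.008,0,0,0,-1],[0.048,0,0.023,0,0,0,-1],[0.06,0,0.04,0,0,0,-1],[0.066,0,0.055,0,0,0,-1],[0.068,0,0.06,0,0,0,-1]]}}

```text
t: 3.48
tool_pos: [0.5407, -0.0541, 0.0756]
ee_rot: [0.655, 0.756, 0.001, 0.001]
ft_force: [-25.0, -2.0, 71.6]
finger_gap: 0.0005
grip_force: 35.3
```

Request:
{"name": "step_arm", "arguments": {"targets": [[0,0,0,0,0,0,-1],[-0.01,0,-0.04,0,0,0,-1],[-0.03,0,-0.08,0,0,0,-1],[-0.07,0,-0.09,0,0,0,-1],[-0.1,0,-0.09,0,0,0,-1]]}}

```text
t: 3.9
tool_pos: [0.5556, -0.1557, 0.168]
ee_rot: [0.655, 0.756, 0.003, 0.003]
ft_force: [0.4, 0.6, -0.9]
finger_gap: 0.0002
grip_force: 0.0
```

```bash
python3 -c "
from h import *
car(0,0,.095)"
```

```text
t 3.9 pos [ 0.5556 -0.1557  0.168 ] shift [-0.0714 -0.0044  0.073 ] turn [0.45 0.07 0.55] F [ 0.4  0.6 -0.9] gap 0.0
```

Request:
{"name": "step_arm", "arguments": {"targets": [[-0.036,0.002,0.01,0,0,0,-1],[-0.072,0.004,0.03,0,0,0,-1],[-0.072,0.004,0.055,0,0,0,-1],[-0.072,0.004,0.068,0,0,0,-1],[-0.072,0.004,0.068,0,0,0,-1]]}}

```text
t: 4.32
tool_pos: [0.5657, -0.2236, 0.0921]
ee_rot: [0.656, 0.755, -0.001, -0.002]
ft_force: [0.1, 0.4, -0.4]
finger_gap: 0.0006
grip_force: 0.0
```

Request:
{"name": "step_arm", "arguments": {"targets": [[-0.036,0,-0.003,0,0,0,-1],[-0.056,0,-0.02,0,0,0,-1],[-0.08,0,-0.03,0,0,0,-1],[-0.105,0,-0.032,0,0,0,-1],[-0.12,0,-0.03,0,0,0,-1]]}}

```text
t: 4.73
tool_pos: [0.5855, -0.3447, 0.1282]
ee_rot: [0.655, 0.755, 0.001, 0.002]
ft_force: [0.5, 1.5, 0.4]
finger_gap: 0.0005
grip_force: 0.6
```

```bash
python3 -c "
from h import *
car(0,-.173,.083)"
```

```text
t 4.7 pos [ 0.5855 -0.3447  0.1282] shift [-0.0531 -0.0084  0.0453] turn [0.22 0.1  0.51] F [0.5 1.5 0.4] gap 0.0
```

Request:
{"name": "step_arm", "arguments": {"targets": [[-0.015,-0.002,0.005,0,0,0,-1],[-0.032,-0.004,0.017,0,0,0,-1],[-0.045,-0.006,0.03,0,0,0,-1],[-0.052,-0.008,0.042,0,0,0,-1],[-0.053,-0.008,0.048,0,0,0,-1]]}}

```text
t: 5.15
tool_pos: [0.5834, -0.3975, 0.0766]
ee_rot: [0.656, 0.755, -0.0, 0.0]
ft_force: [-5.4, 1.1, 32.5]
finger_gap: 0.0002
grip_force: 17.6
```

```bash
python3 -c "
from h import *
car(0,-.173,.083)"
```

```text
t 5.2 pos [ 0.5834 -0.3975  0.0766] shift [-0.0012  0.0014 -0.0064] turn [0.   0.02 0.43] F [-5.4  1.1 32.5] gap 0.0
```

Request:
{"name": "step_arm", "arguments": {"targets": [[0.01,0,-0.035,0,0,0.2,-1],[0.04,0,-0.06,0,0,0.4,-1],[0.08,0,-0.075,0,0,0.4,-1],[0.12,0,-0.075,0,0,0.4,-1],[0.16,0,-0.075,0,0,0.4,-1]]}}

```text
t: 5.57
tool_pos: [0.5615, -0.2359, 0.1534]
ee_rot: [0.658, 0.753, 0.001, 0.001]
ft_force: [1.7, 0.2, -0.1]
finger_gap: 0.0004
grip_force: 0.0
```

Request:
{"name": "step_arm", "arguments": {"targets": [[0.012,0,0,0,0,0,-1],[0.012,0,0,0,0,0,-1],[0.012,0,0.03,0,0,0,-1],[0.012,0,0.055,0,0,0,-1],[0.012,0,0.055,0,0,0,-1]]}}

```text
t: 5.98
tool_pos: [0.5572, -0.2254, 0.0928]
ee_rot: [0.658, 0.753, -0.001, -0.003]
ft_force: [-0.8, 0.0, -0.4]
finger_gap: 0.0006
grip_force: 0.0
```

```bash
python3 -c "
from h import *
car(0,0,.068); p,d=snap('side','s2.png');cv2.imwrite('pics/s2c.png',cv2.resize(p[180:380,260:500],None,fx=3,fy=3))
P=cloud('side',d)
"
```

```text
t 6.0 pos [ 0.5572 -0.2254  0.0928] shift [-0.0023  0.0047  0.0248] turn [-0.31 -0.14  0.08] F [-0.8  0.  -0.4] gap 0.001
```

View pics/s2c.png

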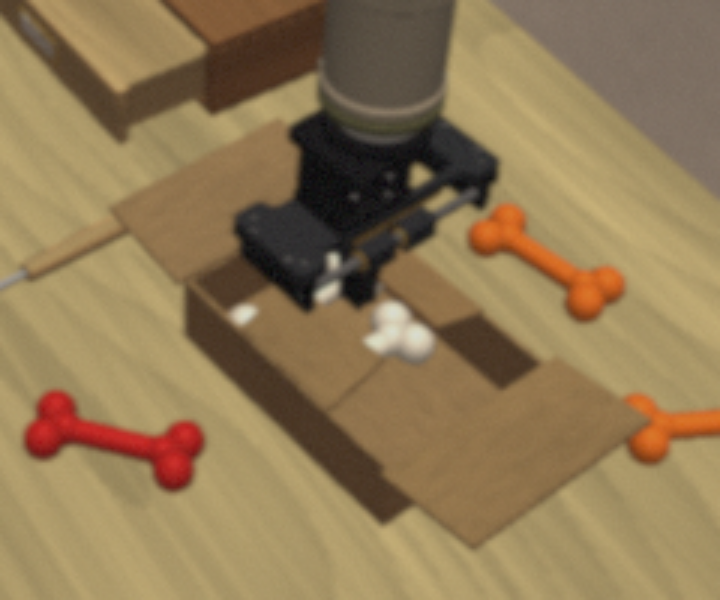

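Both broad flaps are lying back, and the narrow flaps are still ajar with the fingers over the gap between them. Next I lower the tip and swing the far flap.

Request:
{"name": "step_arm", "arguments": {"targets": [[0,0.005,0.012,0,0,0,-1],[0,0.005,0.023,0,0,0,-1],[0,0.012,0.023,0,0,0,-1],[0,0.021,0.013,0,0,0,-1],[0,0.031,0.006,0,0,0,-1]]}}

```text
t: 6.45
tool_pos: [0.586, -0.2236, 0.0903]
ee_rot: [0.659, 0.752, -0.003, -0.004]
ft_force: [-40.3, 2.1, 18.5]
finger_gap: 0.0002
grip_force: 21.5
```

Request:
{"name": "step_arm", "arguments": {"targets": [[0,0.014,-0.007,0,0,0,-1],[0,0.03,-0.009,0,0,0,-1],[0,0.045,-0.011,0,0,0,-1],[0,0.058,-0.011,0,0,0,-1],[0,0.065,-0.008,0,0,0,-1]]}}

```text
t: 6.87
tool_pos: [0.6569, -0.2135, 0.0994]
ee_rot: [0.658, 0.753, 0.001, 0.001]
ft_force: [-0.2, 0.5, 0.2]
finger_gap: 0.0004
grip_force: 0.0
```

```bash
python3 -c "
from h import *
car(.105,0,.081)"
```

```text
t 6.9 pos [ 0.6569 -0.2135  0.0994] shift [-0.0008  0.0091  0.0185] turn [0.12 0.03 0.1 ] F [-0.2  0.5  0.2] gap 0.0
```

Request:
{"name": "step_arm", "arguments": {"targets": [[0,0.004,0.006,0,0,0,-1],[0,0.008,0.013,0,0,0,-1],[0,0.01,0.017,0,0,0,-1],[0,0.011,0.02,0,0,0,-1],[0,0.011,0.02,0,0,0,-1]]}}

```text
t: 7.28
tool_pos: [0.6648, -0.2127, 0.0774]
ee_rot: [0.659, 0.752, -0.0, -0.001]
ft_force: [-0.5, 1.2, -0.2]
finger_gap: 0.0006
grip_force: 0.0
```

```bash
python3 -c "
from h import *
car(.105,0,.081); p,d=snap('side','s3.png');cv2.imwrite('pics/s3c.png',cv2.resize(p[180:380,260:500],None,fx=3,fy=3))"
```

```text
t 7.3 pos [ 0.6648 -0.2127  0.0774] shift [-0.0006  0.0012 -0.0036] turn [-0.09 -0.04  0.01] F [-0.5  1.2 -0.2] gap 0.001
```

View pics/s3c.png

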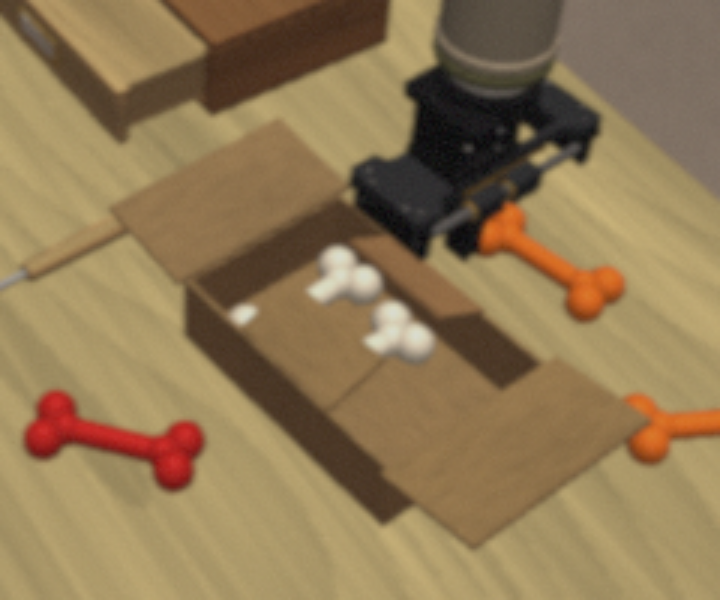

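The far flap is back, and two bones are visible at crop (350,275) and (400,330), partly under the near flap. Near flap next.

Request:
{"name": "step_arm", "arguments": {"targets": [[0,-0.01,-0.03,0,0,0,-1],[0,-0.04,-0.045,0,0,0,-1],[0,-0.075,-0.045,0,0,0,-1],[0,-0.098,-0.045,0,0,0,-1],[0,-0.098,-0.045,0,0,0,-1]]}}

```text
t: 7.75
tool_pos: [0.5638, -0.2282, 0.1245]
ee_rot: [0.66, 0.751, 0.0, -0.0]
ft_force: [0.9, -0.4, 0.1]
finger_gap: 0.0004
grip_force: 0.0
```

Request:
{"name": "step_arm", "arguments": {"targets": [[0,0,0.025,0,0,0,-1],[0,0,0.05,0,0,0,-1],[0,-0.009,0.053,0,0,0,-1],[0,-0.018,0.053,0,0,0,-1],[0,-0.025,0.04,0,0,0,-1]]}}

```text
t: 8.17
tool_pos: [0.5425, -0.229, 0.083]
ee_rot: [0.659, 0.752, -0.0, -0.0]
ft_force: [1.4, -0.2, -1.0]
finger_gap: 0.0004
grip_force: 0.6
```

```bash
python3 -c "
from h import *
car(-.063,0,.1)"
```

```text
t 8.2 pos [ 0.5425 -0.229   0.083 ] shift [-0.0006 -0.0434 -0.0169] turn [-0.04 -0.02  0.  ] F [ 1.4 -0.2 -1. ] gap 0.0
```

Request:
{"name": "step_arm", "arguments": {"targets": [[0,-0.01,-0.008,0,0,0,-1],[0,-0.02,-0.013,0,0,0,-1],[0,-0.032,-0.016,0,0,0,-1],[0,-0.046,-0.017,0,0,0,-1],[0,-0.06,-0.017,0,0,0,-1]]}}

```text
t: 8.58
tool_pos: [0.4842, -0.2378, 0.1028]
ee_rot: [0.659, 0.752, 0.001, 0.002]
ft_force: [1.5, 0.4, -0.7]
finger_gap: 0.0004
grip_force: 1.0
```

Request:
{"name": "step_arm", "arguments": {"targets": [[0,-0.014,0.007,0,0,0,-1],[0,-0.022,0.014,0,0,0,-1],[0,-0.026,0.019,0,0,0,-1],[0,-0.028,0.022,0,0,0,-1],[0,-0.028,0.022,0,0,0,-1]]}}

```text
t: 9.0
tool_pos: [0.4559, -0.2407, 0.0782]
ee_rot: [0.659, 0.752, -0.0, -0.0]
ft_force: [0.2, -0.5, -0.7]
finger_gap: 0.0003
grip_force: 0.0
```

```bash
python3 -c "
from h import *
car(-.105,0,.08)"
```

```text
t 9.0 pos [ 0.4559 -0.2407  0.0782] shift [-0.0004  0.002  -0.0018] turn [-0.04 -0.02  0.  ] F [ 0.2 -0.5 -0.7] gap 0.0
```

```bash
cat >> h.py <<'E'
CAB=fr((.6167,.2302),2.9)  # front plane centre
def cab(x,y,z,yaw=2.9): q=CAB@[x,y,1]; go(q[0],q[1],z,yaw)
E
python3 -c "
from h import *
cab(-.058,0,.15)"
```

```text
t 9.0 pos [ 0.4559 -0.2407  0.0782] shift [ 0.4503  0.1639 -0.0717] turn [-0.04 -0.02  4.7 ] F [ 0.2 -0.5 -0.7] gap 0.0
```

Request:
{"name": "step_arm", "arguments": {"targets": [[0,0.01,-0.03,0,0,0,-1],[0.02,0.025,-0.06,0,0,1,-1],[0.05,0.04,-0.08,0,0,2.5,-1],[0.09,0.05,-0.08,0,0,4,-1],[0.13,0.055,-0.08,0,0,4.7,-1]]}}

```text
t: 9.42
tool_pos: [0.4954, -0.1032, 0.1601]
ee_rot: [0.69, 0.724, 0.001, 0.001]
ft_force: [1.2, 0.0, -1.1]
finger_gap: 0.0005
grip_force: 0.0
```

Request:
{"name": "step_arm", "arguments": {"targets": [[0.04,0.012,0,0,0,0,-1],[0.08,0.024,0,0,0,0,-1],[0.12,0.036,0,0,0,0,-1],[0.16,0.048,0,0,0,0,-1],[0.2,0.06,0,0,0,0,-1]]}}

```text
t: 9.83
tool_pos: [0.5435, 0.1003, 0.1587]
ee_rot: [0.689, 0.725, -0.0, -0.0]
ft_force: [-0.1, 0.3, 0.1]
finger_gap: 0.0006
grip_force: 0.0
```

```bash
python3 -c "
from h import *
cab(-.058,0,.15)"
```

```text
t 9.8 pos [0.5435 0.1003 0.1587] shift [0.126  0.0218 0.0087] turn [-0.01 -0.01  0.05] F [-0.1  0.3  0.1] gap 0.001
```

Request:
{"name": "step_arm", "arguments": {"targets": [[0.04,0.007,0,0,0,0,-1],[0.08,0.014,0,0,0,0,-1],[0.118,0.019,0,0,0,0,-1],[0.118,0.019,0,0,0,0,-1],[0.118,0.019,0,0,0,0,-1]]}}

```text
t: 10.25
tool_pos: [0.5556, 0.2198, 0.1578]
ee_rot: [0.687, 0.727, -0.001, -0.0]
ft_force: [0.5, -0.1, -0.5]
finger_gap: 0.0005
grip_force: 0.0
```

```bash
python3 - <<'E'
from h import *
cab(-.058,0,.045)
p,d=snap('top','t2.png'); P=cloud('top',d); np.save('t2.npy',P)
s,ds=snap('side','s4.png'); np.save('s4.npy',cloud('side',ds))
cv2.imwrite('pics/c2.png',np.hstack([cv2.resize(p[160:300,340:510],None,fx=3,fy=3)[:400],cv2.resize(s[230:370,320:440],None,fx=2.4,fy=2.857)]))
E
```

```text
t 10.2 pos [0.5556 0.2198 0.1578] shift [0.0073 0.0038 0.1128] turn [-0.07  0.03  0.31] F [ 0.5 -0.1 -0.5] gap 0.0
```

View pics/t2.png

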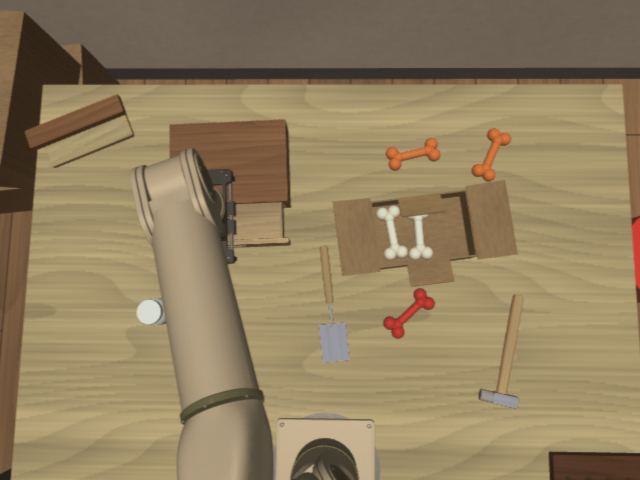

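Two white bones lie in the carton at (392,233) and (420,237). The far flap may still be covering the second bone's end, so I'll check it in depth.

```bash
python3 - <<'E'
from h import *
P=np.load('t2.npy');p=cv2.imread('pics/t2.png')
I=np.linalg.inv(CAR)
Q=P.copy(); xy=np.einsum('ij,hwj->hwi',I,np.dstack([P[...,:2],np.ones(P.shape[:2])])); Q[...,:2]=xy[...,:2]
np.set_printoptions(linewidth=200)
print('col 430 '); 
for v in range(190,290,5): print(v,Q[v,430].round(3),Q[v,420].round(3))
print('row 245')
for u in range(334,520,12): print(u,Q[230,u].round(3))
S=np.load('s4.npy')
for nm,A,im in (('top',P,p),('side',S,cv2.imread('pics/s4.png'))):
    xy=np.einsum('ij,hwj->hwi',I,np.dstack([A[...,:2],np.ones(A.shape[:2])]))
    B=np.dstack([xy[...,:2],A[...,2]])
    hsv=cv2.cvtColor(im,cv2.COLOR_BGR2HSV)
    m=(hsv[...,1]<60)&(hsv[...,2]>120)&(abs(B[...,0])<.078)&(abs(B[...,1])<.114)&(B[...,2]<.06)&(B[...,2]>.005)
    n,l=cv2.connectedComponents(m.astype(np.uint8))
    for i in range(1,n):
        k=l==i
        if k.sum()>40:
            r=cv2.minAreaRect(B[k][:,:2].astype(np.float32)); print(nm,k.sum(),r,B[k][:,2].max().round(3),B[k].mean(0).round(3))
E
```

```text
col 430 
190 [ 0.104 -0.047 -0.004] [ 0.105 -0.021  0.005]
195 [ 0.077 -0.03   0.068] [ 0.08  -0.006  0.07 ]
200 [ 0.064 -0.026  0.076] [ 0.067 -0.003  0.075]
205 [nan nan nan] [ 0.054 -0.     0.082]
210 [ 0.038 -0.019  0.092] [0.042 0.003 0.088]
215 [ 0.039 -0.036  0.006] [ 0.038 -0.006  0.035]
220 [ 0.027 -0.034  0.006] [ 0.026 -0.004  0.033]
225 [ 0.015 -0.033  0.   ] [ 0.015 -0.003  0.029]
230 [ 0.002 -0.03   0.008] [ 0.002 -0.001  0.031]
235 [-0.01  -0.028  0.005] [-0.01   0.001  0.03 ]
240 [-0.023 -0.026  0.009] [-0.022  0.002  0.031]
245 [-0.034 -0.025  0.002] [-0.034  0.004  0.031]
250 [-0.049 -0.018  0.032] [-0.046  0.006  0.031]
255 [-0.061 -0.016  0.03 ] [-0.058  0.007  0.028]
260 [-0.075 -0.008  0.062] [-0.068  0.005  0.004]
265 [-0.087 -0.004  0.074] [-0.084  0.018  0.071]
270 [-0.098 -0.002  0.075] [-0.095  0.02   0.072]
275 [-0.11   0.     0.079] [-0.107  0.023  0.077]
280 [-0.121  0.002  0.079] [-0.118  0.025  0.081]
285 [-0.132 -0.012 -0.004] [-0.13   0.027  0.081]
row 245
334 [ 0.033  0.205 -0.001]
346 [0.018 0.178 0.078]
358 [0.016 0.15  0.068]
370 [0.012 0.122 0.075]
382 [0.017 0.087 0.002]
394 [0.011 0.061 0.027]
406 [0.009 0.029 0.007]
418 [0.004 0.003 0.024]
430 [ 0.002 -0.03   0.008]
442 [-0.001 -0.06   0.003]
454 [-0.005 -0.089  0.004]
466 [-0.011 -0.113  0.022]
478 [-0.02  -0.127  0.071]
490 [-0.023 -0.154  0.075]
502 [-0.027 -0.18   0.078]
514 [-0.023 -0.236 -0.   ]
top 677 ((0.005918823182582855, 0.06695869565010071), (0.12703856825828552, 0.056572798639535904), 2.422994375228882) 0.042 [0.005 0.068 0.031]
top 505 ((-0.013479247689247131, 0.003717532381415367), (0.057127904146909714, 0.1055731326341629), 87.33438873291016) 0.041 [-0.022  0.004  0.031]
side 1124 ((0.00862104818224907, 0.041060809046030045), (0.14229144155979156, 0.12516352534294128), 87.77549743652344) 0.042 [0.01  0.031 0.031]
```

View pics/c2.png

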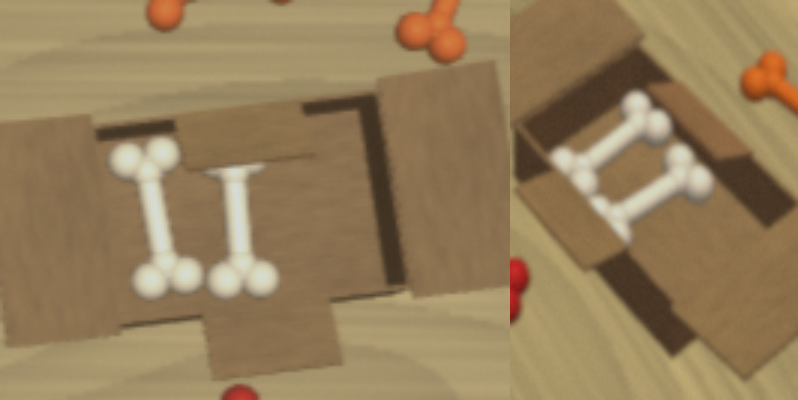

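The near and broad flaps are folded back, but the far flap slipped and is back at about 0.45 rad, so I'll redo it. There are only two bones: A at carton (0.006, 0.067) and B at (0, 0.003), both along carton x. I'm at the drawer already, so I'll pull it open first.

Request:
{"name": "step_arm", "arguments": {"targets": [[0,0.003,0.03,0,0,0,-1],[0,0.004,0.06,0,0,0,-1],[0,0.004,0.09,0,0,0,-1],[0,0.004,0.112,0,0,0,-1],[0,0.004,0.112,0,0,0,-1]]}}

```text
t: 10.77
tool_pos: [0.5577, 0.214, 0.0422]
ee_rot: [0.69, 0.724, -0.004, -0.001]
ft_force: [-1.4, -0.1, -1.0]
finger_gap: 0.0002
grip_force: 0.0
```

Request:
{"name": "step_arm", "arguments": {"targets": [[0,-0.015,0,0,0,0,-1],[0,-0.035,0,0,0,0,-1],[0,-0.055,0,0,0,0,-1],[0,-0.075,0,0,0,0,-1],[0,-0.09,0,0,0,0,-1]]}}

```text
t: 11.18
tool_pos: [0.4706, 0.2112, 0.0483]
ee_rot: [0.69, 0.724, 0.001, 0.0]
ft_force: [2.2, -1.4, -0.3]
finger_gap: 0.0003
grip_force: 1.2
```

```bash
python3 - <<'E'
from h import *
cab(-.058-.097,0,.045)
p,d=snap('side','s5.png'); np.save('s5.npy',cloud('side',d))
P=np.load('s5.npy'); I=np.linalg.inv(CAB); xy=np.einsum('ij,hwj->hwi',I,np.dstack([P[...,:2],np.ones(P.shape[:2])]));z=P[...,2]
for y0 in (-.1,-.05,.05,.1):
    k=(abs(xy[...,1]-y0)<.01)&(z>.066)&(z<.078)&(xy[...,0]<-.05)&(xy[...,0]>-.3); print(y0,k.sum(),np.median(xy[k][:,0]) if k.any() else None)
E
```

```text
t 11.2 pos [0.4706 0.2112 0.0483] shift [ 0.0116 -0.0082  0.0033] turn [ 0.13 -0.05 -0.1 ] F [ 2.2 -1.4 -0.3] gap 0.0
-0.1 29 -0.16333574649876278
-0.05 28 -0.1631711963460129
0.05 22 -0.16385960001025057
0.1 0 None
```

Request:
{"name": "step_arm", "arguments": {"targets": [[0,-0.005,0,0,0,0,-1],[0,-0.01,0,0,0,0,-1],[0,-0.011,0,0,0,0,-1],[0,-0.011,0,0,0,0,-1],[0,-0.011,0,0,0,0,-1]]}}

```text
t: 11.65
tool_pos: [0.4601, 0.2117, 0.0468]
ee_rot: [0.689, 0.725, 0.0, 0.0]
ft_force: [1.1, -1.1, 1.1]
finger_gap: 0.0006
grip_force: 0.9
```

Request:
{"name": "step_arm", "arguments": {"targets": [[0,0.01,-0.03,0,0,0,-1],[0,0.01,-0.07,0,0,0,-1],[0,0.01,-0.1,0,0,0,-1],[-0.035,0.015,-0.1,0,0,0,-1],[-0.07,0.025,-0.1,0,0,0,-1]]}}

```text
t: 12.07
tool_pos: [0.4884, 0.1443, 0.1483]
ee_rot: [0.687, 0.726, 0.002, 0.0]
ft_force: [0.5, -0.2, -1.3]
finger_gap: 0.0005
grip_force: 0.0
```

```bash
python3 - <<'E'
from h import *
car(.0,-.035,.14)
p,d=snap('side'); P=cloud('side',d); I=np.linalg.inv(CAB); xy=np.einsum('ij,hwj->hwi',I,np.dstack([P[...,:2],np.ones(P.shape[:2])]));z=P[...,2]
for y0 in (-.1,-.05,.05,.1):
    k=(abs(xy[...,1]-y0)<.01)&(z>.066)&(z<.078)&(xy[...,0]<-.05)&(xy[...,0]>-.3); print(y0,k.sum(),np.median(xy[k][:,0]) if k.any() else None)
E
```

```text
t 12.1 pos [0.4884 0.1443 0.1483] shift [-0.4098  0.0556  0.0077] turn [ 0.14 -0.1  -4.42] F [ 0.5 -0.2 -1.3] gap 0.0
-0.1 30 -0.17432224484880932
-0.05 29 -0.17462064808589295
0.05 29 -0.17298704561670283
0.1 24 -0.17408934125921038
```

Request:
{"name": "step_arm", "arguments": {"targets": [[-0.04,0.006,0,0,0,-1,-1],[-0.08,0.012,0,0,0,-2,-1],[-0.12,0.018,0,0,0,-3,-1],[-0.16,0.023,0,0,0,-4,-1],[-0.2,0.028,0,0,0,-4.4,-1]]}}

```text
t: 12.53
tool_pos: [0.526, -0.0573, 0.1464]
ee_rot: [0.66, 0.751, -0.0, -0.0]
ft_force: [1.0, 1.1, 0.3]
finger_gap: 0.0004
grip_force: 0.0
```

Request:
{"name": "step_arm", "arguments": {"targets": [[-0.04,0.008,0,0,0,0,-1],[-0.08,0.014,0,0,0,0,-1],[-0.12,0.02,0,0,0,0,-1],[-0.16,0.026,0,0,0,0,-1],[-0.2,0.03,0,0,0,0,-1]]}}

```text
t: 12.95
tool_pos: [0.5817, -0.2514, 0.1458]
ee_rot: [0.66, 0.751, -0.0, -0.0]
ft_force: [1.1, 0.9, 0.3]
finger_gap: 0.0004
grip_force: 0.0
```

```bash
python3 - <<'E'
from h import *
car(.0,-.035,.062)
E
```

```text
t 12.9 pos [ 0.5817 -0.2514  0.1458] shift [-0.0083 -0.0162  0.0839] turn [-0.05 -0.03 -0.24] F [1.1 0.9 0.3] gap 0.0
```

Request:
{"name": "step_arm", "arguments": {"targets": [[-0.003,-0.018,0.01,0,0,0,-1],[-0.003,-0.018,0.03,0,0,0,-1],[-0.003,-0.018,0.06,0,0,0,-1],[-0.003,-0.018,0.083,0,0,0,-1],[-0.003,-0.018,0.083,0,0,0,-1]]}}

```text
t: 13.37
tool_pos: [0.5609, -0.2538, 0.0584]
ee_rot: [0.661, 0.751, -0.002, -0.004]
ft_force: [-0.8, -0.5, -0.6]
finger_gap: 0.0005
grip_force: 0.0
```

Request:
{"name": "step_arm", "arguments": {"targets": [[0,0.01,0,0,0,0,-1],[0,0.02,0,0,0,0,-1],[0,0.023,-0.005,0,0,0,-1],[0,0.027,-0.011,0,0,0,-1],[0,0.033,-0.017,0,0,0,-1]]}}

```text
t: 13.78
tool_pos: [0.5971, -0.2511, 0.0822]
ee_rot: [0.661, 0.751, 0.0, 0.0]
ft_force: [-2.9, -2.1, 2.4]
finger_gap: 0.0008
grip_force: 1.9
```

```bash
python3 - <<'E'
from h import *
car(.04,-.035,.084)
p,d=snap('side','s6.png');cv2.imwrite('pics/s6c.png',cv2.resize(p[180:340,300:480],None,fx=3,fy=3))
E
```

```text
t 13.8 pos [ 0.5971 -0.2511  0.0822] shift [-0.0064  0.0084 -0.0018] turn [ 0.05  0.02 -0.29] F [-2.9 -2.1  2.4] gap 0.001
```

View pics/s6c.png

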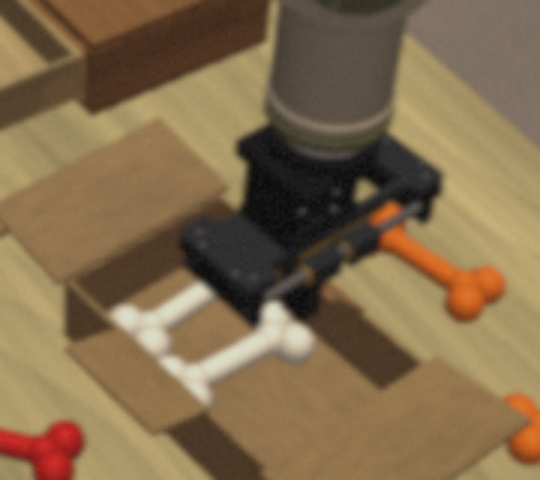

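The fingers are under the far flap's edge with light contact (about 3 N), so I'll keep following its arc.

Request:
{"name": "step_arm", "arguments": {"targets": [[0,0.01,-0.006,0,0,0,-1],[0,0.02,-0.009,0,0,0,-1],[0,0.031,-0.01,0,0,0,-1],[0,0.042,-0.01,0,0,0,-1],[0,0.054,-0.01,0,0,0,-1]]}}

```text
t: 14.25
tool_pos: [0.6506, -0.244, 0.0915]
ee_rot: [0.661, 0.751, 0.0, 0.0]
ft_force: [-2.9, 0.1, -1.0]
finger_gap: 0.0003
grip_force: 1.3
```

Request:
{"name": "step_arm", "arguments": {"targets": [[0,0.01,0.003,0,0,0,-1],[0,0.016,0.008,0,0,0,-1],[0,0.02,0.012,0,0,0,-1],[0,0.022,0.016,0,0,0,-1],[0,0.022,0.016,0,0,0,-1]]}}

```text
t: 14.67
tool_pos: [0.6719, -0.2408, 0.0736]
ee_rot: [0.66, 0.751, 0.0, -0.0]
ft_force: [0.8, -1.4, 0.4]
finger_gap: 0.0007
grip_force: 0.0
```

```bash
python3 - <<'E'
from h import *
car(.108,-.035,.077)
p,d=snap('top','t7.png'); P=cloud('top',d);I=np.linalg.inv(CAR)
Q=np.einsum('ij,hwj->hwi',I,np.dstack([P[...,:2],np.ones(P.shape[:2])]))
for u in (405,412,420):
  for v in range(180,222,4): print(u,v,Q[v,u,:2].round(3),P[v,u,2].round(3))
E
```

```text
t 14.7 pos [ 0.6719 -0.2408  0.0736] shift [-0.0068  0.0009 -0.0034] turn [-0.02 -0.03 -0.26] F [ 0.8 -1.4  0.4] gap 0.001
405 180 [0.12  0.025] 0.074
405 184 [0.019 0.097] 0.496
405 188 [0.011 0.1  ] 0.508
405 192 [0.002 0.103] 0.519
405 196 [-0.005  0.105] 0.526
405 200 [-0.012  0.107] 0.533
405 204 [-0.019  0.109] 0.539
405 208 [-0.026  0.11 ] 0.545
405 212 [-0.031  0.111] 0.546
405 216 [-0.038  0.113] 0.551
405 220 [-0.044  0.115] 0.558
412 180 [0.021 0.088] 0.508
412 184 [0.013 0.09 ] 0.517
412 188 [0.006 0.092] 0.522
412 192 [-0.001  0.095] 0.53
412 196 [-0.008  0.096] 0.536
412 200 [-0.014  0.098] 0.539
412 204 [-0.021  0.1  ] 0.545
412 208 [-0.027  0.101] 0.546
412 212 [-0.033  0.102] 0.551
412 216 [-0.04   0.104] 0.555
412 220 [-0.046  0.105] 0.558
420 180 [0.017 0.079] 0.521
420 184 [0.01  0.081] 0.526
420 188 [0.003 0.082] 0.53
420 192 [-0.004  0.084] 0.535
420 196 [-0.011  0.086] 0.542
420 200 [-0.017  0.087] 0.543
420 204 [-0.023  0.088] 0.545
420 208 [-0.029  0.09 ] 0.55
420 212 [-0.035  0.092] 0.552
420 216 [-0.041  0.093] 0.557
420 220 [-0.047  0.094] 0.559
```

Request:
{"name": "step_arm", "arguments": {"targets": [[0,-0.005,-0.035,0,0,0,-1],[0,-0.03,-0.075,0,0,0,-1],[0.01,-0.06,-0.09,0,0,7,-1],[0.03,-0.09,-0.09,0,0,14,-1],[0.03,-0.108,-0.09,0,0,21,-1]]}}

```text
t: 15.13
tool_pos: [0.5589, -0.2236, 0.1658]
ee_rot: [0.788, 0.616, 0.002, -0.0]
ft_force: [0.9, 1.9, -0.2]
finger_gap: 0.0002
grip_force: 0.0
```

Request:
{"name": "step_arm", "arguments": {"targets": [[0,0,0,0,0,7,-0.1],[0,0,0,0,0,14,-0.1],[0,0,0,0,0,21,-0.1],[0,0,0,0,0,28,-0.1],[0,0,0,0,0,35,-0.1]]}}

```text
t: 15.55
tool_pos: [0.5607, -0.2252, 0.1649]
ee_rot: [0.937, 0.35, 0.001, -0.0]
ft_force: [0.8, 0.7, -0.6]
finger_gap: 0.026
grip_force: 0.0
```

```bash
python3 - <<'E'
from h import *
car(0,0.003,.16,-85)
E
```

```text
t 15.6 pos [ 0.5607 -0.2252  0.1649] shift [ 0.0014 -0.0003  0.0049] turn [-2.000e-02 -7.000e-02  3.596e+01] F [ 0.8  0.7 -0.6] gap 0.026
```

Request:
{"name": "step_arm", "arguments": {"targets": [[0,0,0,0,0,7,0],[0,0,0,0,0,14,0],[0,0,0,0,0,21,0],[0,0,0,0,0,28,0],[0.001,0,0.005,0,0,34.5,0]]}}

```text
t: 15.97
tool_pos: [0.5618, -0.225, 0.1606]
ee_rot: [0.998, 0.056, 0.001, -0.0]
ft_force: [-0.4, -0.7, 0.1]
finger_gap: 0.0431
grip_force: 0.0
```

```bash
cat >> h.py <<'E'
def incar(P): return np.dstack([np.einsum('ij,hwj->hwi',np.linalg.inv(CAR),np.dstack([P[...,:2],np.ones(P.shape[:2])]))[...,:2],P[...,2]])
def white(im,B):
    hsv=cv2.cvtColor(im,cv2.COLOR_BGR2HSV)
    return (hsv[...,1]<60)&(hsv[...,2]>120)&(abs(B[...,0])<.078)&(abs(B[...,1])<.114)&(B[...,2]<.045)&(B[...,2]>.005)
E
python3 - <<'E'
from h import *
car(0,0.003,.008,-85)
p,d=snap('side','s8.png'); B=incar(cloud('side',d)); m=white(p,B)
B0=incar(np.load('s4.npy')); m0=white(cv2.imread('pics/s4.png'),B0)
print(m.sum(),m0.sum(),(m&m0).sum(),(m&~m0).sum())
Q=B[m]
for x0 in (-.02,0,.02):
    y=np.sort(Q[abs(Q[:,0]-x0)<.008][:,1]); print(x0,np.histogram(y,np.arange(-.1,.11,.01))[0])
E
```

```text
t 16.0 pos [ 0.5618 -0.225   0.1606] shift [-0.0004 -0.001   0.1526] turn [-0.01 -0.12  1.43] F [-0.4 -0.7  0.1] gap 0.043
1139 1124 1111 28
-0.02 [ 0  0  0  0  0  0  0  0  0 30 20  0  0  0  0 16 21  4  0  0]
0 [ 0  0  0  0  0  0  0  0  0 29 17  1  1  0  0 15 22  7  0  0]
0.02 [ 0  0  0  0  0  0  0  0  3 36 15  0  0  0  0 10 28  5  0  1]
```

Bones unchanged. Descend onto bone B.

Request:
{"name": "step_arm", "arguments": {"targets": [[0,-0.001,0.035,0,0,1.4,0],[0,-0.001,0.07,0,0,1.4,0],[0,-0.001,0.105,0,0,1.4,0],[0,-0.001,0.135,0,0,1.4,0],[0,-0.001,0.151,0,0,1.4,0]]}}

```text
t: 16.43
tool_pos: [0.5597, -0.2226, 0.0052]
ee_rot: [0.999, 0.049, -0.002, -0.001]
ft_force: [-0.3, 1.1, 0.3]
finger_gap: 0.0436
grip_force: 0.0
```

Request:
{"name": "step_arm", "arguments": {"targets": [[0,0,0,0,0,0,0],[0,0,0,0,0,0,-0.9],[0,0,0,0,0,0,-0.9],[0,0,0,0,0,0,-0.9],[0,0,0,0,0,0,-0.9]], "force": 30}}

```text
t: 16.85
tool_pos: [0.5618, -0.2235, 0.009]
ee_rot: [0.999, 0.048, 0.0, -0.0]
ft_force: [-0.4, 0.4, 0.1]
finger_gap: 0.0245
grip_force: 0.0
```

Request:
{"name": "step_arm", "arguments": {"targets": [[0,0,0,0,0,0,-0.9],[0,0,-0.02,0,0,0,-0.9],[0,0,-0.05,0,0,0,-0.9],[0,0,-0.09,0,0,0,-0.9],[0,0,-0.13,0,0,0,-0.9]]}}

```text
t: 17.27
tool_pos: [0.5607, -0.2234, 0.1395]
ee_rot: [0.999, 0.047, -0.001, -0.0]
ft_force: [1.5, -0.2, -0.9]
finger_gap: 0.0191
grip_force: 29.9
```

```bash
python3 - <<'E'
from h import *
cab(-.0857,-.045,.14,-87.1)
E
```

```text
t 17.3 pos [ 0.5607 -0.2234  0.1395] shift [ 1.100e-02 -4.051e-01 -3.000e-04] turn [-0.03  0.1   2.52] F [ 1.5 -0.2 -0.9] gap 0.019
```

Bone B is held (gap 19 mm). Carry it to the drawer.

Request:
{"name": "step_arm", "arguments": {"targets": [[0.002,-0.035,0,0,0,0.5,-0.9],[0.004,-0.07,0,0,0,1,-0.9],[0.006,-0.11,0,0,0,1.5,-0.9],[0.008,-0.15,0,0,0,2,-0.9],[0.01,-0.19,0,0,0,2.5,-0.9]]}}

```text
t: 17.68
tool_pos: [0.553, -0.0317, 0.1386]
ee_rot: [1.0, 0.025, 0.0, -0.0]
ft_force: [1.0, 0.9, -1.5]
finger_gap: 0.0192
grip_force: 29.9
```

Request:
{"name": "step_arm", "arguments": {"targets": [[0,-0.04,0,0,0,0,-0.9],[0,-0.08,0,0,0,0,-0.9],[0,-0.12,0,0,0,0,-0.9],[0,-0.16,0,0,0,0,-0.9],[0,-0.2,0,0,0,0,-0.9]]}}

```text
t: 18.1
tool_pos: [0.5427, 0.1684, 0.1388]
ee_rot: [1.0, 0.026, 0.0, -0.0]
ft_force: [1.5, 0.1, -1.2]
finger_gap: 0.0191
grip_force: 29.9
```

```bash
python3 - <<'E'
from h import *
cab(-.0857,-.045,.027,-87.1)
p,d=snap('side','s9.png');cv2.imwrite('pics/s9c.png',cv2.resize(p[100:340,220:480],None,fx=2.3,fy=2.3))
E
```

```text
t 18.1 pos [0.5427 0.1684 0.1388] shift [-0.0087 -0.0129  0.1118] turn [-0.05 -0.01  0.05] F [ 1.5  0.1 -1.2] gap 0.019
```

View pics/s9c.png

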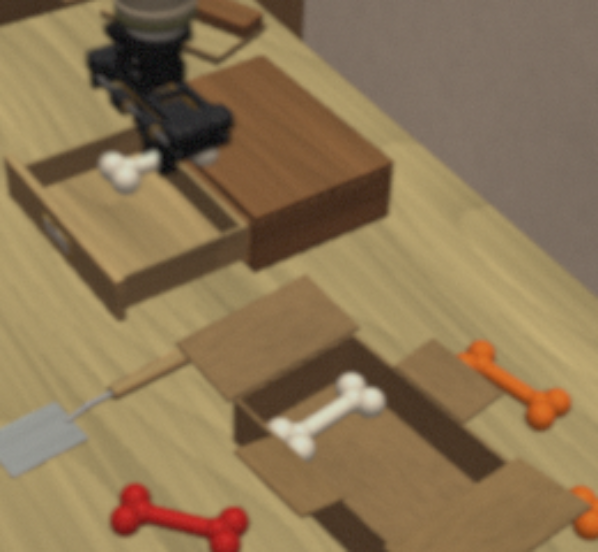

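All four flaps are folded back, and the held bone is level above the drawer. Lower and release.

Request:
{"name": "step_arm", "arguments": {"targets": [[-0.009,-0.008,0,0,0,0,-0.9],[-0.009,-0.008,0.03,0,0,0,-0.9],[-0.009,-0.008,0.065,0,0,0,-0.9],[-0.009,-0.008,0.095,0,0,0,-0.9],[-0.009,-0.008,0.11,0,0,0,-0.9]]}}

```text
t: 18.57
tool_pos: [0.5319, 0.1732, 0.0252]
ee_rot: [1.0, 0.026, -0.002, 0.001]
ft_force: [-0.1, -0.7, -1.5]
finger_gap: 0.019
grip_force: 30.0
```

```bash
python3 - <<'E'
from h import *
cab(-.0857,-.045,.027,-87.1)
E
```

```text
t 18.6 pos [0.5319 0.1732 0.0252] shift [ 0.0019 -0.0076 -0.0018] turn [0.08 0.21 0.06] F [-0.1 -0.7 -1.5] gap 0.019
```

Request:
{"name": "step_arm", "arguments": {"targets": [[0,0,0.002,0,0,0,-0.9],[0,0,0.004,0,0,0,-0.9],[0,0,0.005,0,0,0,-0.9],[0,0,0.005,0,0,0,0],[0,0,0.005,0,0,0,0]]}}

```text
t: 18.98
tool_pos: [0.5348, 0.1741, 0.0248]
ee_rot: [1.0, 0.026, 0.001, -0.001]
ft_force: [0.5, 0.7, 0.0]
finger_gap: 0.026
grip_force: 0.0
```

Request:
{"name": "step_arm", "arguments": {"targets": [[0,0,0,0,0,0,0],[0,0,0,0,0,0,0],[0,0,-0.03,0,0,0,0],[0,0,-0.07,0,0,0,0],[0,0,-0.11,0,0,0,0]]}}

```text
t: 19.4
tool_pos: [0.5334, 0.1732, 0.1346]
ee_rot: [1.0, 0.025, -0.001, 0.001]
ft_force: [0.8, 0.4, -0.0]
finger_gap: 0.0431
grip_force: 0.0
```

```bash
python3 - <<'E'
from h import *
car(.006,.067,.15,-80)
E
```

```text
t 19.4 pos [0.5334 0.1732 0.1346] shift [ 0.0089  0.3338 -0.015 ] turn [ 0.06  0.08 -7.12] F [ 0.8  0.4 -0. ] gap 0.043
```

Request:
{"name": "step_arm", "arguments": {"targets": [[0,0.04,-0.01,0,0,0,0],[0,0.08,-0.015,0,0,-2,0],[0.003,0.12,-0.015,0,0,-4,0],[0.005,0.16,-0.015,0,0,-6,0],[0.006,0.17,-0.015,0,0,-7.1,0]]}}

```text
t: 19.82
tool_pos: [0.5486, -0.003, 0.1497]
ee_rot: [0.996, 0.085, 0.001, 0.001]
ft_force: [-0.4, -1.0, 0.5]
finger_gap: 0.0436
grip_force: 0.0
```

```bash
cat >> h.py <<'E'
def inf(F,P): return np.dstack([np.einsum('ij,hwj->hwi',np.linalg.inv(F),np.dstack([P[...,:2],np.ones(P.shape[:2])]))[...,:2],P[...,2]])
E
python3 - <<'E'
from h import *
car(.006,.067,.15,-80)
p,d=snap('top','t10.png'); P=cloud('top',d); hsv=cv2.cvtColor(p,cv2.COLOR_BGR2HSV)
for nm,F,c,h in (('car',CAR,(0,0),(.078,.114)),('drawer',CAB,(-.0857,0),(.085,.12))):
    B=inf(F,P); m=(hsv[...,1]<60)&(hsv[...,2]>120)&(abs(B[...,0]-c[0])<h[0])&(abs(B[...,1]-c[1])<h[1])&(B[...,2]<.07)&(B[...,2]>.005)
    n,l=cv2.connectedComponents(m.astype(np.uint8))
    for i in range(1,n):
        k=l==i
        if k.sum()>40: print(nm,k.sum(),cv2.minAreaRect(B[k][:,:2].astype(np.float32)),B[k].mean(0).round(3),np.percentile(B[k][:,2],95).round(3))
E
```

```text
t 19.8 pos [ 0.5486 -0.003   0.1497] shift [-1.610e-02  1.564e-01 -1.000e-04] turn [ 0.07 -0.1  -0.29] F [-0.4 -1.   0.5] gap 0.044
car 678 ((0.005953732877969742, 0.06799280643463135), (0.1277938187122345, 0.055659737437963486), 1.7286486625671387) [0.005 0.068 0.031] 0.037
drawer 703 ((-0.08694303780794144, -0.05473968759179115), (0.12793229520320892, 0.052903782576322556), 0.10967019200325012) [-0.088 -0.055  0.044] 0.05
```

Bone B is flat and straight in the drawer at (-0.087,-0.055), and bone A hasn't moved.

Request:
{"name": "step_arm", "arguments": {"targets": [[-0.004,0.035,0,0,0,-0.3,0],[-0.008,0.075,0,0,0,-0.3,0],[-0.012,0.115,0,0,0,-0.3,0],[-0.016,0.153,0,0,0,-0.3,0],[-0.016,0.153,0,0,0,-0.3,0]]}}

```text
t: 20.28
tool_pos: [0.558, -0.1583, 0.1495]
ee_rot: [0.996, 0.085, 0.0, 0.002]
ft_force: [-0.6, -0.5, 0.7]
finger_gap: 0.0439
grip_force: 0.0
```

```bash
python3 - <<'E'
from h import *
car(.006,.067,.010,-80.5)
E
```

```text
t 20.3 pos [ 0.558  -0.1583  0.1495] shift [0.0007 0.0012 0.1395] turn [ 0.22 -0.04  0.22] F [-0.6 -0.5  0.7] gap 0.044
```

Request:
{"name": "step_arm", "arguments": {"targets": [[0,0.001,0.035,0,0,0,0],[0,0.001,0.07,0,0,0,0],[0,0.001,0.1,0,0,0,0],[0,0.001,0.125,0,0,0,0],[0,0.001,0.138,0,0,0,0]]}}

```text
t: 20.7
tool_pos: [0.5597, -0.1527, 0.0093]
ee_rot: [0.996, 0.089, 0.0, 0.002]
ft_force: [0.1, -15.4, 13.2]
finger_gap: 0.0432
grip_force: 8.2
```

Request:
{"name": "step_arm", "arguments": {"targets": [[0,0,0,0,0,0,0],[0,0,0,0,0,0,-0.9],[0,0,0,0,0,0,-0.9],[0,0,0,0,0,0,-0.9],[0,0,0,0,0,0,-0.9]], "force": 30}}

```text
t: 21.12
tool_pos: [0.56, -0.1493, 0.0107]
ee_rot: [0.996, 0.09, 0.0, -0.0]
ft_force: [0.5, -0.6, -0.3]
finger_gap: 0.0245
grip_force: 0.2
```

Request:
{"name": "step_arm", "arguments": {"targets": [[0,0,0,0,0,0,-0.9],[0,0,-0.02,0,0,0,-0.9],[0,0,-0.05,0,0,0,-0.9],[0,0,-0.09,0,0,0,-0.9],[0,0,-0.13,0,0,0,-0.9]]}}

```text
t: 21.53
tool_pos: [0.5589, -0.1496, 0.1415]
ee_rot: [0.996, 0.09, -0.001, -0.0]
ft_force: [1.1, 0.5, -0.9]
finger_gap: 0.0192
grip_force: 30.0
```

```bash
python3 - <<'E'
from h import *
cab(-.0857,.045,.14,-87.1)
E
```

```text
t 21.5 pos [ 0.5589 -0.1496  0.1415] shift [ 0.0458 -0.419   0.0017] turn [-0.03  0.11  7.42] F [ 1.1  0.5 -0.9] gap 0.019
```

Request:
{"name": "step_arm", "arguments": {"targets": [[0.004,-0.035,0,0,0,1.5,-0.9],[0.008,-0.07,0,0,0,3,-0.9],[0.013,-0.11,0,0,0,4.5,-0.9],[0.017,-0.15,0,0,0,6,-0.9],[0.02,-0.19,0,0,0,7.4,-0.9]]}}

```text
t: 21.95
tool_pos: [0.5448, 0.0427, 0.1407]
ee_rot: [1.0, 0.025, 0.0, -0.001]
ft_force: [1.1, 0.1, -1.3]
finger_gap: 0.0189
grip_force: 30.0
```

```bash
python3 - <<'E'
from h import *
cab(-.0857,.045,.14,-87.1)
E
```

```text
t 21.9 pos [0.5448 0.0427 0.1407] shift [-0.0045 -0.2286  0.0009] turn [-0.06 -0.01 -0.04] F [ 1.1  0.1 -1.3] gap 0.019
```

Request:
{"name": "step_arm", "arguments": {"targets": [[-0.001,-0.035,0,0,0,0,-0.9],[-0.002,-0.075,0,0,0,0,-0.9],[-0.003,-0.115,0,0,0,0,-0.9],[-0.004,-0.155,0,0,0,0,-0.9],[-0.004,-0.195,0,0,0,0,-0.9]]}}

```text
t: 22.37
tool_pos: [0.5303, 0.2375, 0.1406]
ee_rot: [1.0, 0.026, -0.0, -0.001]
ft_force: [0.4, 0.3, -1.1]
finger_gap: 0.0192
grip_force: 30.0
```

Request:
{"name": "step_arm", "arguments": {"targets": [[0,-0.02,0,0,0,0,-0.9],[0,-0.028,0,0,0,0,-0.9],[0,-0.028,0,0,0,0,-0.9],[0,-0.028,0,0,0,0,-0.9],[0,-0.028,0,0,0,0,-0.9]]}}

```text
t: 22.78
tool_pos: [0.5303, 0.2607, 0.1407]
ee_rot: [1.0, 0.024, 0.0, 0.0]
ft_force: [-0.1, -0.8, -1.0]
finger_gap: 0.0193
grip_force: 30.0
```

```bash
python3 - <<'E'
from h import *
cab(-.0857,.045,.029,-87.1)
p,d=snap('side','s11.png');cv2.imwrite('pics/s11c.png',cv2.resize(p[100:340,220:480],None,fx=2.3,fy=2.3))
B=inf(CAB,cloud('side',d)); hsv=cv2.cvtColor(p,cv2.COLOR_BGR2HSV)
m=(hsv[...,1]<60)&(hsv[...,2]>120)&(abs(B[...,0]+.0857)<.1)&(abs(B[...,1]-.045)<.05)&(B[...,2]<.2)&(B[...,2]>.1)
Q=B[m]; print(m.sum(),Q.min(0),Q.max(0)); 
for a,b in ((-.17,-.13),(-.13,-.1),(-.06,-.0)):
    k=(Q[:,0]>a)&(Q[:,0]<b); print(a,Q[k].mean(0).round(3) if k.any() else None)
E
```

```text
t 22.8 pos [0.5303 0.2607 0.1407] shift [-0.001  -0.0102  0.1117] turn [ 0.02 -0.   -0.13] F [-0.1 -0.8 -1. ] gap 0.019
273 [-0.1502992  -0.00148991  0.14389611] [-0.0266028   0.05918147  0.17010952]
-0.17 [-0.14   0.026  0.16 ]
-0.13 [-0.118  0.027  0.161]
-0.06 [-0.038  0.008  0.156]
```

View pics/s11c.png

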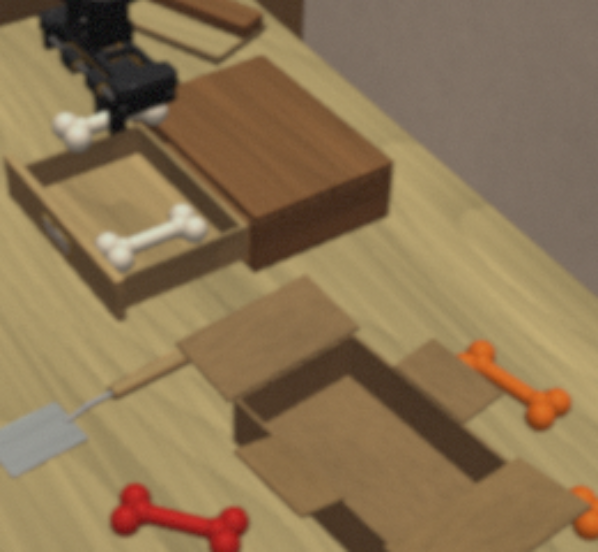

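The carton is empty, the second bone is level above the drawer, and bone B lies flat. Lower and release.

Request:
{"name": "step_arm", "arguments": {"targets": [[-0.001,-0.006,0.035,0,0,0,-0.9],[-0.001,-0.006,0.07,0,0,0,-0.9],[-0.001,-0.006,0.095,0,0,0,-0.9],[-0.001,-0.006,0.108,0,0,0,-0.9],[-0.001,-0.006,0.115,0,0,0,-0.9]]}}

```text
t: 23.25
tool_pos: [0.5282, 0.2672, 0.0242]
ee_rot: [1.0, 0.025, -0.001, 0.001]
ft_force: [-0.2, 0.4, -1.1]
finger_gap: 0.019
grip_force: 30.0
```

Request:
{"name": "step_arm", "arguments": {"targets": [[0,0,0,0,0,0,-0.9],[0,0,0,0,0,0,-0.9],[0,0,0.001,0,0,0,0],[0,0,0.001,0,0,0,0],[0,0,0.001,0,0,0,0]]}}

```text
t: 23.67
tool_pos: [0.5293, 0.2693, 0.0256]
ee_rot: [1.0, 0.026, 0.001, -0.001]
ft_force: [-0.3, -0.5, -0.5]
finger_gap: 0.032
grip_force: 0.0
```

Request:
{"name": "step_arm", "arguments": {"targets": [[0,0,0,0,0,0,0],[0,0,-0.03,0,0,0,0],[0,0,-0.07,0,0,0,0],[0,0,-0.11,0,0,0,0],[-0.02,0,-0.12,0,0,0,-0.5]]}}

```text
t: 24.08
tool_pos: [0.5134, 0.2677, 0.1508]
ee_rot: [1.0, 0.024, 0.004, -0.002]
ft_force: [0.3, -0.2, 1.5]
finger_gap: 0.0408
grip_force: 0.0
```

```bash
python3 - <<'E'
from h import *
cab(-.235,0,.13,-87.1)
p,d=snap('side','s12.png'); P=cloud('side',d); hsv=cv2.cvtColor(p,cv2.COLOR_BGR2HSV)
B=inf(CAB,P); m=(hsv[...,1]<60)&(hsv[...,2]>120)&(abs(B[...,0]+.0857)<.085)&(abs(B[...,1])<.12)&(B[...,2]<.07)&(B[...,2]>.02)
n,l=cv2.connectedComponents(m.astype(np.uint8))
for i in range(1,n):
    k=l==i
    if k.sum()>40: print(k.sum(),cv2.minAreaRect(B[k][:,:2].astype(np.float32)),B[k].mean(0).round(3),np.percentile(B[k][:,2],95).round(3))
E
```

```text
t 24.1 pos [0.5134 0.2677 0.1508] shift [-0.1338  0.0431  0.0195] turn [-0.18 -0.48 -0.12] F [ 0.3 -0.2  1.5] gap 0.041
416 ((-0.08688102662563324, 0.04113878309726715), (0.06406312435865402, 0.12445568293333054), 89.39171600341797) [-0.088  0.035  0.043] 0.051
454 ((-0.08700044453144073, -0.05613746866583824), (0.12340133637189865, 0.06435218453407288), 1.3424566984176636) [-0.088 -0.06   0.043] 0.051
```

Both bones are flat and parallel in the drawer (y = +0.04 and -0.056, within 1.5° of straight). Now push the drawer shut.

Request:
{"name": "step_arm", "arguments": {"targets": [[-0.025,0.01,0,0,0,0,-1],[-0.05,0.02,0,0,0,0,-1],[-0.08,0.03,0,0,0,0,-1],[-0.105,0.035,0,0,0,0,-1],[-0.112,0.035,0,0,0,0,-1]]}}

```text
t: 24.55
tool_pos: [0.3961, 0.2263, 0.1434]
ee_rot: [1.0, 0.026, -0.002, -0.001]
ft_force: [-0.4, 0.3, 0.1]
finger_gap: 0.0072
grip_force: 0.0
```

```bash
python3 - <<'E'
from h import *
cab(-.215,0,.045,-87.1)
E
```

```text
t 24.6 pos [0.3961 0.2263 0.1434] shift [0.0059 0.0073 0.0984] turn [-0.07  0.18  0.04] F [-0.4  0.3  0.1] gap 0.007
```

Request:
{"name": "step_arm", "arguments": {"targets": [[0,0.007,0.03,0,0,0,-1],[0,0.007,0.06,0,0,0,-1],[0,0.007,0.09,0,0,0,-1],[0,0.007,0.098,0,0,0,-1],[0.015,0.007,0.098,0,0,0,-1]]}}

```text
t: 24.97
tool_pos: [0.4111, 0.2195, 0.0446]
ee_rot: [1.0, 0.025, -0.002, 0.002]
ft_force: [-0.1, 0.1, -0.2]
finger_gap: 0.0001
grip_force: 0.0
```

Request:
{"name": "step_arm", "arguments": {"targets": [[0.01,0,0,0,0,0,-1],[0.02,0,0,0,0,0,-1],[0.035,0,0,0,0,0,-1],[0.05,0,0,0,0,0,-1],[0.065,0,0,0,0,0,-1]]}}

```text
t: 25.38
tool_pos: [0.4791, 0.2241, 0.0474]
ee_rot: [1.0, 0.025, -0.001, 0.0]
ft_force: [-2.9, -0.8, 0.4]
finger_gap: 0.0007
grip_force: 1.3
```

Request:
{"name": "step_arm", "arguments": {"targets": [[0.015,0,0,0,0,0,-1],[0.03,0,0,0,0,0,-1],[0.045,0,0,0,0,0,-1],[0.06,0,0,0,0,0,-1],[0.07,0,0,0,0,0,-1]]}}

```text
t: 25.8
tool_pos: [0.5499, 0.2276, 0.0478]
ee_rot: [1.0, 0.025, 0.0, 0.0]
ft_force: [-2.5, -0.3, 0.7]
finger_gap: 0.0003
grip_force: 1.3
```

```bash
python3 - <<'E'
from h import *
cab(-.022,0,.045,-87.1)
E
```

```text
t 25.8 pos [0.5499 0.2276 0.0478] shift [0.0449 0.0007 0.0028] turn [ 0.04 -0.01 -0.02] F [-2.5 -0.3  0.7] gap 0.0
```

Request:
{"name": "step_arm", "arguments": {"targets": [[0.01,0,0,0,0,0,-1],[0.02,0,0,0,0,0,-1],[0.03,0,0,0,0,0,-1],[0.037,0,0,0,0,0,-1],[0.041,0,0,0,0,0,-1]]}}

```text
t: 26.22
tool_pos: [0.5906, 0.2298, 0.0477]
ee_rot: [1.0, 0.025, 0.0, 0.0]
ft_force: [-0.9, -1.1, 1.3]
finger_gap: 0.0
grip_force: 0.8
```

Request:
{"name": "step_arm", "arguments": {"targets": [[0.001,0,0,0,0,0,-1],[0.002,0,0,0,0,0,-1],[0.003,0,0,0,0,0,-1],[0.003,0,0,0,0,0,-1],[0.003,0,0,0,0,0,-1]]}}

```text
t: 26.63
tool_pos: [0.5926, 0.2302, 0.0466]
ee_rot: [1.0, 0.026, 0.0, -0.0]
ft_force: [-0.5, -0.5, 0.9]
finger_gap: 0.0006
grip_force: 0.3
```

```bash
python3 - <<'E'
from h import *
cab(-.022,0,.045,-87.1)
E
```

```text
t 26.6 pos [0.5926 0.2302 0.0466] shift [0.0021 0.0012 0.0016] turn [-0.01 -0.01  0.03] F [-0.5 -0.5  0.9] gap 0.001
```

Not at the stop yet, so I'll creep forward in small steps.

Request:
{"name": "step_arm", "arguments": {"targets": [[0.001,0,0,0,0,0,-1],[0.002,0,0,0,0,0,-1],[0.003,0,0,0,0,0,-1],[0.004,0,0,0,0,0,-1],[0.004,0,0,0,0,0,-1]]}}

```text
t: 27.05
tool_pos: [0.5947, 0.2304, 0.0463]
ee_rot: [1.0, 0.026, -0.002, -0.0]
ft_force: [-12.5, -0.4, 9.1]
finger_gap: 0.0003
grip_force: 6.3
```

```bash
python3 - <<'E'
from h import *
cab(-.022,0,.045,-87.1)
E
```

```text
t 27.1 pos [0.5947 0.2304 0.0463] shift [-0.0001  0.0013  0.0013] turn [-0.02  0.27  0.04] F [-12.5  -0.4   9.1] gap 0.0
```

Request:
{"name": "step_arm", "arguments": {"targets": [[0.001,0,0,0,0,0,-1],[0.001,0,0,0,0,0,-1],[-0.02,0,0,0,0,0,-1],[-0.05,0,-0.01,0,0,0,-1],[-0.08,0,-0.03,0,0,0,-1]]}}

```text
t: 27.47
tool_pos: [0.5152, 0.2253, 0.0749]
ee_rot: [1.0, 0.025, -0.001, 0.001]
ft_force: [-0.3, 0.3, 1.7]
finger_gap: 0.0003
grip_force: 0.0
```

Request:
{"name": "step_arm", "arguments": {"targets": [[-0.02,0,-0.03,0,0,0,-1],[-0.04,0,-0.06,0,0,0,-1],[-0.05,0,-0.1,0,0,0,-1],[-0.05,0,-0.13,0,0,0,-1],[-0.05,0,-0.13,0,0,0,-1]]}}

```text
t: 27.88
tool_pos: [0.4691, 0.2247, 0.2117]
ee_rot: [1.0, 0.026, 0.003, -0.003]
ft_force: [1.2, -1.0, -0.4]
finger_gap: 0.0007
grip_force: 0.0
```

```bash
python3 - <<'E'
from h import *
p,d=snap('side','s13.png'); t,_=snap('top','t13.png')
cv2.imwrite('pics/fin.png',np.hstack([p[80:380,140:520],t[80:380,130:530]]))
E
```

```text
(no output)
```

View pics/fin.png

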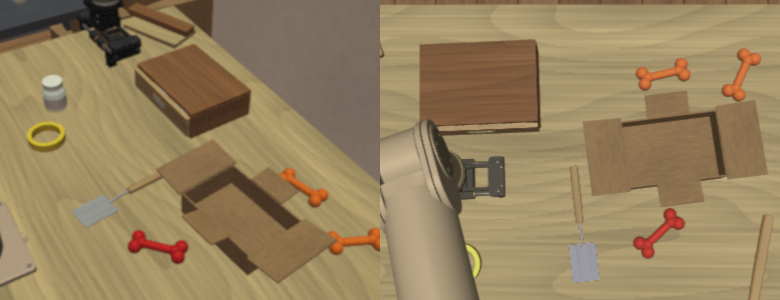

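The final views show the drawer shut, the carton empty with all four flaps back, and the jar, tape roll, spatula and mallet undisturbed.

```bash
python3 -c "
from plant import arm
print(arm.finish_job())"
```

```text
the job is handed in; nothing more can be done
None
```

I folded all four carton flaps back, laid both bones that were present flat side by side in the drawer, pushed it shut and handed the job in; no verdict came back.

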